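# Close and switch on the waffle iron to preheat

### The arm

A 6-joint arm with a two-finger parallel gripper is mounted at the origin on a cart in front of the work surface, level with it; the furniture and walls round the work are solid. World frame = base frame: x ahead of the robot, y to its left, z up, the work surface at z = 0. Lengths are in mm, angles in rad, forces in N, time in s.
With the tool pointing down it reaches from about 275 to 875 mm from the base axis. Payload 12.5 kg.
Tool frame: the origin (TCP) lies between the finger pads; the fingertips stand 19 mm ahead of it and the grasp point (between the pads) is the TCP; z points along the fingers, y is the line along which they close (so a half turn about z gives the same grasp; the last joint's range is limited). The gripper opens to 85 mm and grips with 20 to 120 N. Pads are 22 mm wide; open, the fingers measure 114 mm over their backs; the gripper's body (76 mm by 85 mm) begins 54 mm behind the grasp point. The pads swing forward as they close: fully open they stand 13 mm farther back than shut.
Start: joints at [-1.243, 0.351, 1.652, -0, 1.139, -0.085], TCP at [220.664, -503.778, 225.39] pointing down, gripper open.
Joint ranges: [-2.75, 2.75], [-0.79, 2.1], [0.01, 2.65], [-1.57, 4.71], [0.07, 3.14], [-2.87, 2.87]. Speed limits (rad/s): [2.22, 2.22, 2.79, 3.14, 3.14, 3.14].

### API

Orientations are given as a unit quaternion [x, y, z, w].
In Python, from bench import env gives the robot as it stands. The module is installed in compiled form; this text tells all that it offers.
- The arm moves only by the tool move_arm, never from a script. Its argument "motion" is a list of rows, each an object of numbers: "tx", "ty", "tz": the shift along the tool's x, y, z in mm; "rx", "ry", "rz": the turn, a rotation vector about the tool's x, y, z in degrees. A call has exactly 10 rows; each row is the pose to reach, as a shift and turn from the pose commanded when the call began, along the tool's axes at that moment; what a row does not reach only later rows make up. A row lasts 1/10 s, in which the tool goes at most 50 mm and 8.59 degrees, less where a joint would pass 70% of its speed; a pose out of reach is approached as far as the arm can. A call with a gripper value outside its range is refused whole. "hand" is the finger opening in mm, from 0 to 85.4, set as the call begins (left out, the last holds). The fingers move at their own pace and stop on an object; "grip_force" is the grip in N (left out, the last holds). Time passes only in rows, so rows that repeat a pose let the fingers close, or fill a call up. It gives the time, the measured TCP pose, the force, the opening and the grip force at its end, in the units of the state.
- env.get_obs(): the state, without advancing time (a new reading comes with each control period).
- env.get_image(name): name is "scene" or "top" or "wrist"; returns a dict with "frame" (400x640x3 uint8, red, green, blue), "fovy" (degrees; the focal length in pixels is half the picture's height over the tangent of half this angle, whatever the lens; pixels are square), "cx", "cy" (the principal point, pixels), "R" (3x3) and "t" (3): a world point X has camera coordinates R X + t. Camera axes: x right, y down, z forward; pixel columns grow to the right and rows downward; lengths in mm; the calibration is good to about 2 mm. A picture is of the moment at which its call begins. There is no depth.
- env.sign_off(): hands the job in; it is judged then, once.
The state is a dict: "t": time; "qpos": joint angles; "joint_velocities": joint speeds; "joint_torque": joint torques, N m; "tool_pos": TCP position; "eef_rot": TCP orientation; "wrist_force": force on the tool from outside, world axes, zero at the start; "ft_torque": the same for the moment, N m; "width": opening from 0.0 (shut) to 1.0 (fully open); "grasp_force": force on a finger pad.
Only numpy, scipy, OpenCV 4.12 (cv2) and the standard library are available. Lean on these libraries where they do the work, as an engineer would, in place of code of your own. Each camera call takes 0.05 s, during which the arm holds its last target. There are 200 camera calls.

### The job

Get the waffle iron preheating, using only pushes of the closed fingers: push its lid fully down, then press the red latch tab down until it snaps under the catch, then press the front (robot-side) end of the white rocker to switch the power on, and last press the green start key all the way in and let it come back up. Power goes on only with the lid latched, and the start key is pressed only with the power on; grasp and lift nothing, and leave the iron and everything standing round it in place.

Things in the scene. Friction and masses are not known exactly. Their poses are not given: they have to be found in the camera images.
- iron: Waffle iron, standing loose, about 4.6 kg: aluminium box 300 (x) x 230 (y) x 62 mm high, a round 182 mm lid over a black waffle plate at the back, a black control panel (top at 64 mm) along the front. Origin: centre of its underside; +x to its back (hinge side), -x to its front, which faces the robot; +y to its left; z up.
- lid (a joint): Angle of the round lid, rad: 0 = fully shut, grows as it opens; starts partly open (0.28 to 0.55). A stiff hinge keeps it where it is left; 1 to 4 N down on the lid moves it. Hinge line: along the iron's y at x = +128, z = 84 mm (iron's frame). The lid reaches 181 mm forward of it, its black handle 208 mm (46 mm wide, top 23 mm above the hinge line when shut).
- lid_top (a point): Point on the lid's outer (upper) face, middle line, 165 mm forward of the hinge line and 25 mm above it when shut. Moves with the lid: at lid angle a, x = 128 - 165 cos a + 25 sin a, y = 0, z = 84 + 165 sin a + 25 cos a mm in the iron's frame. Axes: those of the lid.
- latch (a joint): Angle of the latch on the lid handle, rad: 0 = open (red tab sloping 17 degrees up to the front from the lid's plane), 0.65 = latched (tab 20 degrees down, hook under the catch). Takes 3 to 4 N down on the tab; past 0.33 it snaps to the end and stays. Pivot along y at x = -86, z = 100 mm in the iron's frame, lid shut. Latched while the lid is open, it stops the lid from shutting.
- latch_tab (a point): Upper face of the red latch tab, 34 mm out from its pivot (tab 30 mm wide, ends 48 mm from the pivot). In the iron's frame with the lid shut: x = -117, z = 115 mm when open; x = -120, z = 93 mm when latched; y = 0. Moves with the tab.
- rocker (a joint): Angle of the mains rocker, rad: 0 = off (front end, the end away from the lid, stands up), 0.32 = on (front end down). It needs about 2 to 4 N on its front end; past half way it snaps over and stays.
- rocker_on_end (a point): Spot to press for on: upper face of the rocker's front half (black dash), 16 mm from its middle, z = 79 mm when off, 74 mm when on. White rocker, 49 (x) x 26 mm, in a grey bezel (top 67 mm) at the left of the control panel, its middle at x = -108, y = +70 mm in the iron's frame.
- start_key (a joint): Travel of the green start key, m: 0 = up, 0.006 = fully in. Spring return; fully in takes 4.5 N. It counts as pressed beyond 0.004.
- start_key_top (a point): Centre of the top of the green round start key (28 mm across, grey collar 40 mm across, collar top 70 mm) at the right of the control panel: x = -108, y = -70, z = 78 mm in the iron's frame when up, 72 mm when fully in.
- ramekin: Bystander: white fluted ramekin, 97 mm across, 42 mm high, at the iron's left. Origin: centre of its underside.
- sugar_jar: Bystander: clip-top glass jar of sugar, 99 x 95 x 132 mm, at the iron's right. Origin: centre of its underside.
- egg_box: Bystander: egg carton, 106 x 155 x 72 mm, far right. Origin: centre of its underside.
- batter_bowl: Bystander: pale mixing bowl with a spout, 268 x 281 x 150 mm, far left. Origin: centre of its underside.
- cream_jug: Bystander: cream-coloured pitcher, 120 x 187 x 160 mm, far right. Origin: centre of its underside.
- egg_cup: Bystander: cream egg cup, 50 mm across, 61 mm high, at the front left. Origin: centre of its underside.

How it is judged:
By the outcome, as a careful person would: the job done as asked, in the order asked, and still so for the second after the job is handed in, with the robot touching nothing.
It also fails if it takes over 54 s, if anything falls off the work surface, if the arm or the gripper's body presses on something with over 40 N, if the wrist force passes 120 N, or if a joint passes its speed limit or range.

## Working session

There is one attempt and no reset: what is moved stays moved. The work goes in short steps, Python scripts to look and compute and a tool call to move; the robot and the scene stay as the last step left them, time stands still between calls to the robot, and variables do not carry over. Pictures are saved under pics/ and viewed, at most 10 in all, crops included, and the job is handed in when it is done.

Besides the shell and the picture viewer there is one more tool, called after ">>>" by a JSON object that holds its "op" and its "data", one argument or row to a line. move_arm: Moves the arm, as the interface text tells. Its arguments: {"type":"object","properties":{"motion":{"type":"array"},"hand":{"type":"number"},"grip_force":{"type":"number"}},"required":["motion"]}

```bash
mkdir -p pics; cat > h.py <<'E'
import numpy as np,cv2,json
from bench import env
def snap(n,f):
    d=env.get_image(n); cv2.imwrite(f'pics/{f}.png',d['frame'][:,:,::-1])
    c={k:np.array(d[k]).tolist() for k in('fovy','cx','cy','R','t')}; json.dump(c,open(f'pics/{f}.json','w')); return d
def load(f):
    c=json.load(open(f'pics/{f}.json')); return c
def K(c):
    return 200/np.tan(np.radians(c['fovy'])/2)
def ray(c,u,v):
    R=np.array(c['R']);t=np.array(c['t']);f=K(c)
    return -R.T@t, R.T@np.array([(u-c['cx'])/f,(v-c['cy'])/f,1])
def atz(c,u,v,z):
    o,d=ray(c,u,v); return o+d*(z-o[2])/d[2]
def proj(c,X):
    p=np.array(X)@np.array(c['R']).T+np.array(c['t']); f=K(c)
    return np.c_[p[:,0]/p[:,2]*f+c['cx'],p[:,1]/p[:,2]*f+c['cy']]
E
python3 - <<'E'
from h import *
for n in('scene','top'):
    snap(n,n)
    c=load(n);print(n,c['fovy'],c['cx'],c['cy'],ray(c,320,200))
o=env.get_obs();print(o)
E
```

```text
scene 47.50193412677417 325.6598139183608 205.3557889169247 (array([-514.26823164,  647.59661061, 1094.23455723]), array([ 0.6812197 , -0.39973334, -0.61355268]))
top 51.00388366644271 319.60665555650456 199.51730542251002 (array([-462.46039128, -424.52482113, 1739.24717199]), array([ 0.5122634 ,  0.20926875, -0.83294357]))
{'t': 0.1, 'qpos': array([-1.24258562e+00,  3.51190592e-01,  1.65238283e+00, -7.48357046e-06,
        1.13912499e+00, -8.45917329e-02]), 'joint_velocities': array([ 0.00041663, -0.00274387, -0.00336635, -0.00049449,  0.0021168 ,
        0.00049662]), 'joint_torque': array([ 1.17467211e-03, -5.06833827e+01, -2.91875696e+01, -2.70695449e-05,
        2.69990596e-03,  4.24713107e-05]), 'tool_pos': array([ 220.56935843, -503.48214171,  224.89911378]), 'eef_rot': array([ 9.78774311e-01,  2.04940340e-01, -7.05517689e-05, -5.48367733e-04]), 'wrist_force': array([0.82444797, 0.92764004, 0.16994333]), 'ft_torque': array([-0.02972354,  0.00683332,  0.00497354]), 'grasp_force': 0.0, 'width': 1.001650347472749}
```

View pics/scene.png

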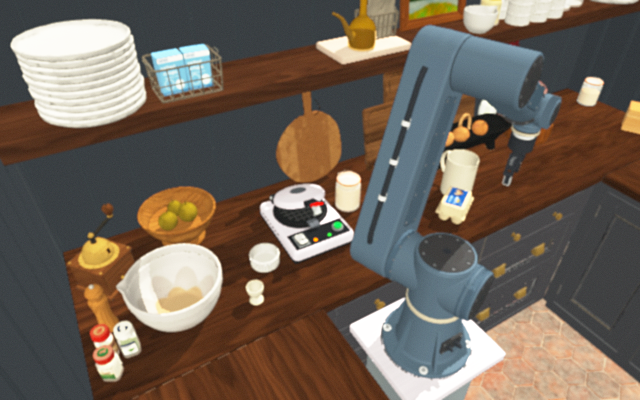

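View pics/top.png

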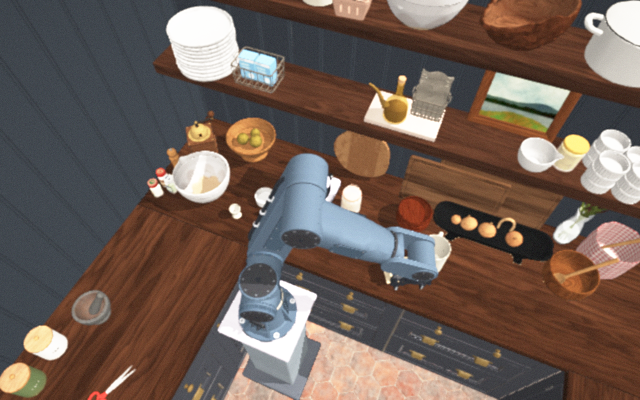

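The scene view shows the iron at about (305,222) with its front towards the robot, the ramekin at (264,257) and the jar at (347,190). In the top view the arm hides it. I'll enlarge the iron.

```bash
python3 - <<'E'
import cv2
a=cv2.imread('pics/scene.png')[175:268,250:365]
cv2.imwrite('pics/c1.png',cv2.resize(a,None,fx=6.4,fy=6.4,interpolation=cv2.INTER_CUBIC))
E
```

```text
(no output)
```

View pics/c1.png

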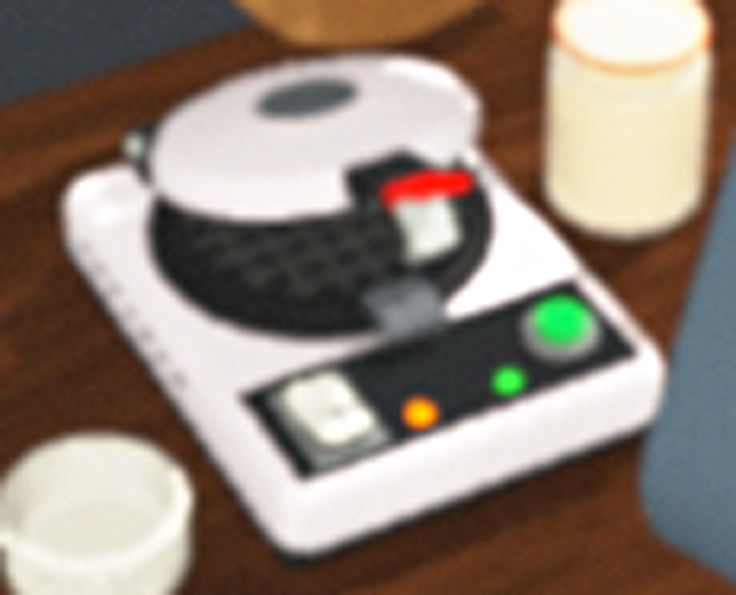

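The crop shows the key top at (560,320), rocker middle at (327,412), red tab at (430,187) and orange/green lamps on the panel.

```bash
python3 - <<'E'
from h import *
c=load('scene')
g=lambda x,y:(250+(x+.5)/6.4-.5,175+(y+.5)/6.4-.5)
k=atz(c,*g(560,320),78); r=atz(c,*g(327,412),77)
d=r-k; yaw=np.arctan2(-d[0],d[1]); m=(k+r)/2
o=m[:2]+108*np.array([np.cos(yaw),np.sin(yaw)])
print(k,r,np.linalg.norm(d[:2]),np.degrees(yaw),o)
def iw(p):
    p=np.atleast_2d(p);C,S=np.cos(yaw),np.sin(yaw)
    return np.c_[o[0]+C*p[:,0]-S*p[:,1],o[1]+S*p[:,0]+C*p[:,1],p[:,2]]
for a in(.25,.3,.35,.4,.45,.5,.55):
    # open tab, point in lid-shut frame -> rotate about hinge
    def rot(x,z): 
        X,Z=x-128,z-84; return [128+X*np.cos(a)+Z*np.sin(a),0,84-X*np.sin(a)+Z*np.cos(a)]
    u=proj(c,iw([rot(-117,115),rot(-37,109)])); print(a,(u-[250,175])*6.4)
cor=proj(c,iw([[-150,115,62],[-150,-115,62],[150,115,62]])); print((cor-[250,175])*6.4)
from scipy.spatial.transform import Rotation as Ro
print(Ro.from_quat(env.get_obs()['eef_rot']).as_matrix().round(3))
w=snap('wrist','w0');cw=load('wrist') if 0 else load('w0');print(cw['fovy'],ray(cw,320,200))
E
```

```text
[466.7156575    4.50162235  78.        ] [467.39922936 145.3124545   77.        ] 140.8124913463351 -0.2781424872140364 [575.05617086  74.38275425]
0.25 [[436.39119231 211.33503559]
 [364.44404027 170.94239101]]
0.3 [[431.53388929 188.52126289]
 [361.01685952 156.07862975]]
0.35 [[426.09595085 165.39204729]
 [357.24152308 141.06603884]]
0.4 [[420.09309884 142.02895207]
 [353.12880247 125.95244715]]
0.45 [[413.5439307  118.51557662]
 [348.690882   110.78641075]]
0.5 [[406.46983734  94.93701359]
 [343.94130779  95.61695993]]
0.55 [[398.89489113  71.37928067]
 [338.89492566  80.49333941]]
[[286.31776278 511.16979635]
 [669.30188556 357.03782391]
 [ 41.596011   189.45585372]]
[[ 0.916  0.401 -0.   ]
 [ 0.401 -0.916  0.001]
 [ 0.    -0.001 -1.   ]]
63.42361048233829 (array([ 286.38781109, -473.52041143,  374.06971301]), array([-0.2564789 , -0.10828622, -0.96047854]))
```

Iron origin is about (575, 74), yaw about 0 and lid about 0.30 rad. Next I move above it with the fingers closing.

>>> {"op": "move_arm", "data": {
  "hand": 0,
  "grip_force": 20,
  "motion": [
    {"tz": -30},
    {"tx": 9,"ty": -8,"tz": -60},
    {"tx": 35,"ty": -32,"tz": -75,"rz": 3},
    {"tx": 63,"ty": -57,"tz": -75,"rz": 6},
    {"tx": 92,"ty": -83,"tz": -75,"rz": 9},
    {"tx": 121,"ty": -109,"tz": -75,"rz": 12},
    {"tx": 150,"ty": -135,"tz": -75,"rz": 15},
    {"tx": 179,"ty": -161,"tz": -75,"rz": 18},
    {"tx": 208,"ty": -187,"tz": -75,"rz": 21},
    {"tx": 235,"ty": -212,"tz": -75,"rz": 23.6}
  ]
}}

```text
validation failed for argument at $.mo...
```

>>> {"op": "move_arm", "data": {
  "hand": 0,
  "grip_force": 20,
  "motion": [
    {"tx": 0,"ty": 0,"tz": -30,"rx": 0,"ry": 0,"rz": 0},
    {"tx": 9,"ty": -8,"tz": -60,"rx": 0,"ry": 0,"rz": 0},
    {"tx": 35,"ty": -32,"tz": -75,"rx": 0,"ry": 0,"rz": 3},
    {"tx": 63,"ty": -57,"tz": -75,"rx": 0,"ry": 0,"rz": 6},
    {"tx": 92,"ty": -83,"tz": -75,"rx": 0,"ry": 0,"rz": 9},
    {"tx": 121,"ty": -109,"tz": -75,"rx": 0,"ry": 0,"rz": 12},
    {"tx": 150,"ty": -135,"tz": -75,"rx": 0,"ry": 0,"rz": 15},
    {"tx": 179,"ty": -161,"tz": -75,"rx": 0,"ry": 0,"rz": 18},
    {"tx": 208,"ty": -187,"tz": -75,"rx": 0,"ry": 0,"rz": 21},
    {"tx": 235,"ty": -212,"tz": -75,"rx": 0,"ry": 0,"rz": 23.6}
  ]
}}

```text
t: 1.15
tool_pos: [351.2, -213.7, 300.3]
eef_rot: [1.0, -0.001, -0.0, -0.0]
wrist_force: [0.2, -0.4, -0.4]
width: -0.001
grasp_force: 0.0
```

>>> {"op": "move_arm", "data": {
  "motion": [
    {"tx": 13,"ty": -29,"tz": 0,"rx": 0,"ry": 0,"rz": 0},
    {"tx": 28,"ty": -62,"tz": 0,"rx": 0,"ry": 0,"rz": 0},
    {"tx": 43,"ty": -95,"tz": 0,"rx": 0,"ry": 0,"rz": 0},
    {"tx": 58,"ty": -130,"tz": 0,"rx": 0,"ry": 0,"rz": 0},
    {"tx": 73,"ty": -164,"tz": 0,"rx": 0,"ry": 0,"rz": 0},
    {"tx": 88,"ty": -198,"tz": 0,"rx": 0,"ry": 0,"rz": 0},
    {"tx": 103,"ty": -232,"tz": 0,"rx": 0,"ry": 0,"rz": 0},
    {"tx": 118,"ty": -264,"tz": 0,"rx": 0,"ry": 0,"rz": 0},
    {"tx": 129,"ty": -288,"tz": 0,"rx": 0,"ry": 0,"rz": 0},
    {"tx": 129,"ty": -288,"tz": 0,"rx": 0,"ry": 0,"rz": 0}
  ]
}}

```text
t: 2.15
tool_pos: [480.2, 75.0, 300.0]
eef_rot: [1.0, 0.002, -0.0, -0.0]
wrist_force: [-1.0, -0.1, 0.1]
width: 0.002
grasp_force: 0.0
```

```bash
python3 - <<'E'
from h import *
w=snap('wrist','w1');c=load('w1');print(ray(c,320,200),env.get_obs()['tool_pos'])
E
```

```text
(array([552.04880234,  76.61402335, 449.06156705]), array([-0.27874686,  0.00216748, -0.96037588])) [479.63551582  73.72365816 299.95582465]
```

View pics/w1.png

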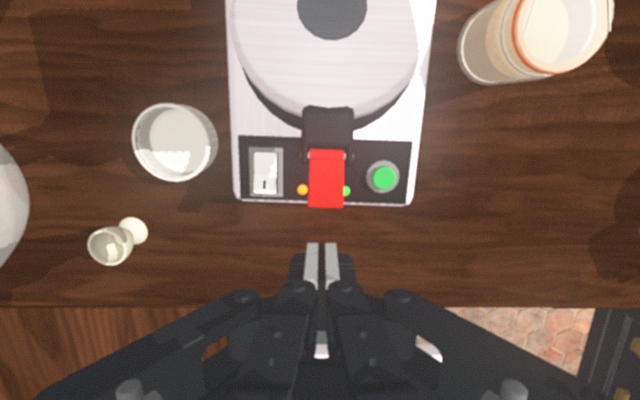

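The wrist view shows the key at (384,178), the rocker middle at (265,172), the tab's front edge centred at (326,207) and the closed tips at (321,245).

```bash
python3 - <<'E'
from h import *
c=load('w1');cs=load('scene')
g=lambda x,y:(250+(x+.5)/6.4-.5,175+(y+.5)/6.4-.5)
def tri(a,b):
    A=[];B=[]
    for o,d in(a,b):
        d=d/np.linalg.norm(d);P=np.eye(3)-np.outer(d,d);A.append(P);B.append(P@o)
    A=np.vstack(A);B=np.hstack(B);return np.linalg.lstsq(A,B,rcond=None)[0]
for n,s,w in(('key',(560,320),(384,178)),('rock',(327,412),(265,172)),('tabmid',(430,187),(327,178)),('lamp o',(421,413),(303,189)),('lampg',(509,381),(346,191))):
    print(n,tri(ray(cs,*g(*s)),ray(c,*w)).round(1))
k=atz(c,384,178,78);r=atz(c,265,172,77);d=r-k;print(k,r,np.linalg.norm(d[:2]),np.degrees(np.arctan2(-d[0],d[1])))
print(atz(c,239,198,62),atz(c,409,205,62))
f=env.get_image('wrist')['frame'];cv2.imwrite('pics/c2.png',cv2.resize(f[95:215,225:425],None,fx=4,fy=4,interpolation=cv2.INTER_CUBIC)[:,:,::-1])
E
```

```text
key [470.7   1.9  73.9]
rock [475.7 142.3  69. ]
tabmid [492.3  70.4 177.1]
lamp o [454.1  97.9  64.5]
lampg [452.   45.4  64.5]
[471.5335733    2.65649947  78.        ] [477.76797163 141.78543323  77.        ] 139.26854609632323 -2.5657202034071664
[441.79004798 178.16755773  62.        ] [433.74916843 -33.86654546  62.        ]
```

View pics/c2.png

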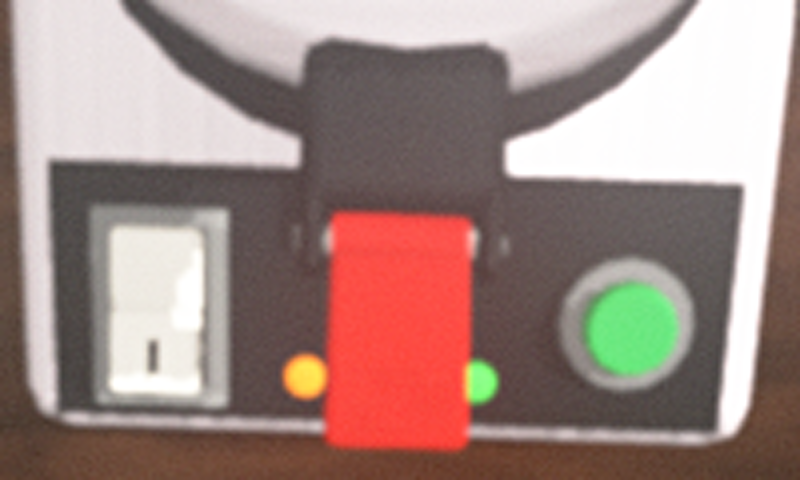

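Fine: the iron origin is about (582, 69) with yaw about -2°. I approach over the lid and start pushing it down.

>>> {"op": "move_arm", "data": {
  "motion": [
    {"tx": 25,"ty": 2,"tz": 30,"rx": 0,"ry": 0,"rz": 2},
    {"tx": 55,"ty": 4,"tz": 65,"rx": 0,"ry": 0,"rz": 2},
    {"tx": 77,"ty": 4,"tz": 98,"rx": 0,"ry": 0,"rz": 2},
    {"tx": 78,"ty": 4,"tz": 112,"rx": 0,"ry": 0,"rz": 2},
    {"tx": 78,"ty": 4,"tz": 118,"rx": 0,"ry": 0,"rz": 2},
    {"tx": 77,"ty": 4,"tz": 123,"rx": 0,"ry": 0,"rz": 2},
    {"tx": 76,"ty": 4,"tz": 128,"rx": 0,"ry": 0,"rz": 2},
    {"tx": 75,"ty": 4,"tz": 133,"rx": 0,"ry": 0,"rz": 2},
    {"tx": 74,"ty": 4,"tz": 138,"rx": 0,"ry": 0,"rz": 2},
    {"tx": 73,"ty": 4,"tz": 142,"rx": 0,"ry": 0,"rz": 2}
  ]
}}

```text
t: 3.25
tool_pos: [552.5, 68.9, 158.4]
eef_rot: [1.0, -0.017, 0.0, -0.0]
wrist_force: [0.5, -0.2, 0.4]
width: -0.005
grasp_force: 0.0
```

>>> {"op": "move_arm", "data": {
  "motion": [
    {"tx": 0,"ty": 0,"tz": 4,"rx": 0,"ry": 0,"rz": 0},
    {"tx": -1,"ty": 0,"tz": 8,"rx": 0,"ry": 0,"rz": 0},
    {"tx": -2,"ty": 0,"tz": 11,"rx": 0,"ry": 0,"rz": 0},
    {"tx": -3,"ty": 0,"tz": 14,"rx": 0,"ry": 0,"rz": 0},
    {"tx": -4,"ty": 0,"tz": 17,"rx": 0,"ry": 0,"rz": 0},
    {"tx": -5,"ty": 0,"tz": 20,"rx": 0,"ry": 0,"rz": 0},
    {"tx": -6,"ty": 0,"tz": 22,"rx": 0,"ry": 0,"rz": 0},
    {"tx": -6,"ty": 0,"tz": 24,"rx": 0,"ry": 0,"rz": 0},
    {"tx": -6,"ty": 0,"tz": 25,"rx": 0,"ry": 0,"rz": 0},
    {"tx": -6,"ty": 0,"tz": 25,"rx": 0,"ry": 0,"rz": 0}
  ]
}}

```text
t: 4.25
tool_pos: [546.6, 69.1, 133.3]
eef_rot: [1.0, -0.017, -0.0, 0.0]
wrist_force: [-0.8, -0.2, 0.7]
width: -0.001
grasp_force: 0.0
```

```bash
python3 - <<'E'
from h import *
a=snap('scene','s2')['frame'];b=snap('wrist','w2')['frame']
print(env.get_obs()['wrist_force'],env.get_obs()['tool_pos'])
x=cv2.resize(a[165:270,250:370],(686,600),interpolation=cv2.INTER_CUBIC)
cv2.imwrite('pics/c3.png',x[:,:,::-1])
E
```

```text
[-0.9044407  -0.17714842  0.46609105] [546.69342755  69.06707834 133.40474471]
```

View pics/c3.png

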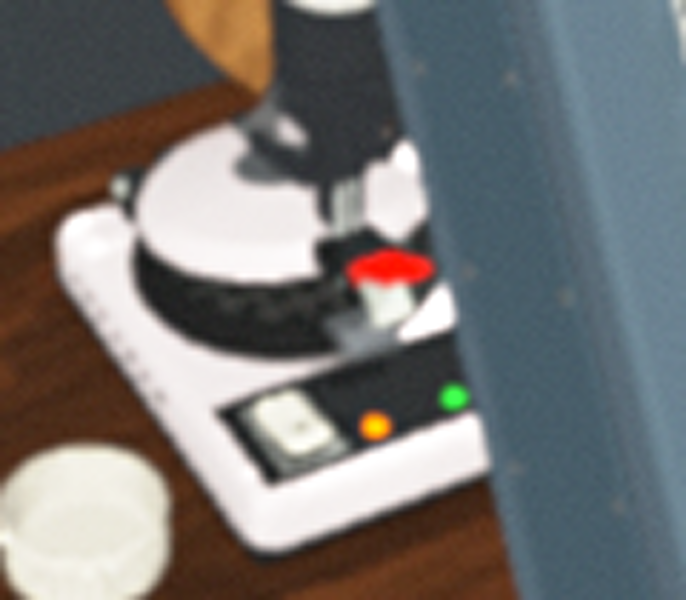

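The lid is going down with the fingers and is nearly shut. I push the last few mm.

>>> {"op": "move_arm", "data": {
  "motion": [
    {"tx": 0,"ty": 0,"tz": 1,"rx": 0,"ry": 0,"rz": 0},
    {"tx": 0,"ty": 0,"tz": 2,"rx": 0,"ry": 0,"rz": 0},
    {"tx": 0,"ty": 0,"tz": 3,"rx": 0,"ry": 0,"rz": 0},
    {"tx": 0,"ty": 0,"tz": 3.5,"rx": 0,"ry": 0,"rz": 0},
    {"tx": 0,"ty": 0,"tz": 4,"rx": 0,"ry": 0,"rz": 0},
    {"tx": 0,"ty": 0,"tz": 4.5,"rx": 0,"ry": 0,"rz": 0},
    {"tx": 0,"ty": 0,"tz": 5,"rx": 0,"ry": 0,"rz": 0},
    {"tx": 0,"ty": 0,"tz": 5.5,"rx": 0,"ry": 0,"rz": 0},
    {"tx": 0,"ty": 0,"tz": 6,"rx": 0,"ry": 0,"rz": 0},
    {"tx": 0,"ty": 0,"tz": 6,"rx": 0,"ry": 0,"rz": 0}
  ]
}}

```text
t: 5.35
tool_pos: [546.6, 69.1, 127.3]
eef_rot: [1.0, -0.017, -0.0, -0.0]
wrist_force: [-1.2, -0.3, 0.2]
width: 0.002
grasp_force: 0.2
```

>>> {"op": "move_arm", "data": {
  "motion": [
    {"tx": 0,"ty": 0,"tz": 0.5,"rx": 0,"ry": 0,"rz": 0},
    {"tx": 0,"ty": 0,"tz": 1,"rx": 0,"ry": 0,"rz": 0},
    {"tx": 0,"ty": 0,"tz": 1.5,"rx": 0,"ry": 0,"rz": 0},
    {"tx": 0,"ty": 0,"tz": 2,"rx": 0,"ry": 0,"rz": 0},
    {"tx": 0,"ty": 0,"tz": 2.5,"rx": 0,"ry": 0,"rz": 0},
    {"tx": 0,"ty": 0,"tz": 3,"rx": 0,"ry": 0,"rz": 0},
    {"tx": 0,"ty": 0,"tz": 3,"rx": 0,"ry": 0,"rz": 0},
    {"tx": 0,"ty": 0,"tz": 3,"rx": 0,"ry": 0,"rz": 0},
    {"tx": 0,"ty": 0,"tz": 3,"rx": 0,"ry": 0,"rz": 0},
    {"tx": 0,"ty": 0,"tz": 3,"rx": 0,"ry": 0,"rz": 0}
  ]
}}

```text
t: 6.35
tool_pos: [546.7, 69.1, 124.4]
eef_rot: [1.0, -0.017, 0.0, -0.0]
wrist_force: [0.2, 0.9, -0.4]
width: -0.003
grasp_force: 0.0
```

>>> {"op": "move_arm", "data": {
  "motion": [
    {"tx": 0,"ty": 0,"tz": 0.5,"rx": 0,"ry": 0,"rz": 0},
    {"tx": 0,"ty": 0,"tz": 1,"rx": 0,"ry": 0,"rz": 0},
    {"tx": 0,"ty": 0,"tz": 1.5,"rx": 0,"ry": 0,"rz": 0},
    {"tx": 0,"ty": 0,"tz": 2,"rx": 0,"ry": 0,"rz": 0},
    {"tx": 0,"ty": 0,"tz": 2.5,"rx": 0,"ry": 0,"rz": 0},
    {"tx": 0,"ty": 0,"tz": 3,"rx": 0,"ry": 0,"rz": 0},
    {"tx": 0,"ty": 0,"tz": 3,"rx": 0,"ry": 0,"rz": 0},
    {"tx": 0,"ty": 0,"tz": 3,"rx": 0,"ry": 0,"rz": 0},
    {"tx": 0,"ty": 0,"tz": 3,"rx": 0,"ry": 0,"rz": 0},
    {"tx": 0,"ty": 0,"tz": 3,"rx": 0,"ry": 0,"rz": 0}
  ]
}}

```text
t: 7.35
tool_pos: [546.7, 69.1, 121.4]
eef_rot: [1.0, -0.017, 0.0, -0.0]
wrist_force: [-0.6, -0.5, 0.2]
width: -0.003
grasp_force: 0.0
```

```bash
python3 - <<'E'
from h import *
a=snap('scene','s3')['frame'];b=snap('wrist','w3')['frame']
o=env.get_obs();print(o['wrist_force'],o['tool_pos'],o['ft_torque'],o['joint_torque'])
x=cv2.resize(a[165:270,250:340],(514,600),interpolation=cv2.INTER_CUBIC)
y=cv2.resize(b[170:400,190:450],(286,253),interpolation=cv2.INTER_CUBIC); im=np.zeros((600,800,3),np.uint8);im[:,:514]=x;im[:253,514:]=y
cv2.imwrite('pics/c4.png',im[:,:,::-1])
E
```

```text
[ 0.08451903 -0.74983957 -0.27420514] [546.67987182  69.07247535 121.38016758] [ 0.00468575 -0.03411481 -0.02194773] [ 9.81961130e-04 -5.36566186e+01 -2.47328335e+01  3.59238848e-04
  3.28256087e-03 -7.19372201e-05]
```

View pics/c4.png

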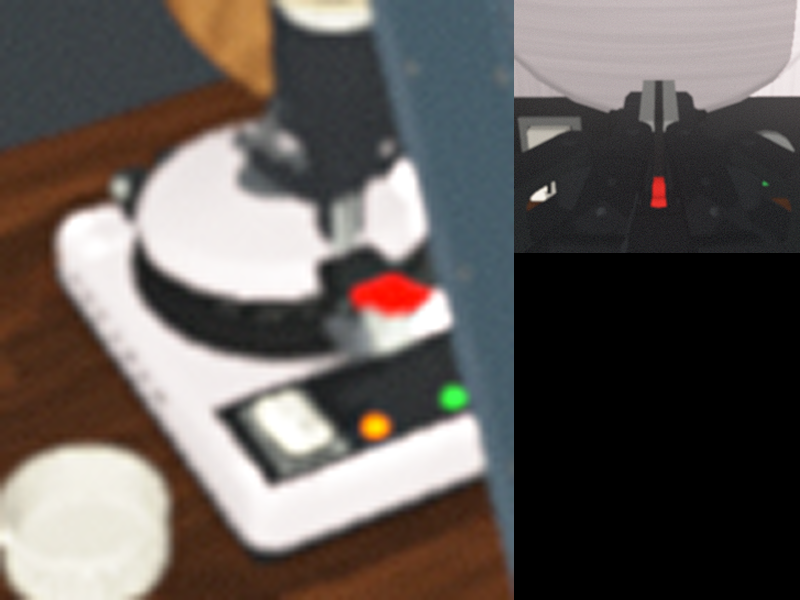

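The lid is lower now (tab at scene pixel about (318,216)), but there is still no stop force. I check the lid angle and the real tip height from both views.

```bash
python3 - <<'E'
from h import *
cs=load('s3');cw=load('w3')
yaw=np.radians(-2);o=[582,69]
def iw(p):
    p=np.atleast_2d(p);C,S=np.cos(yaw),np.sin(yaw)
    return np.c_[o[0]+C*p[:,0]-S*p[:,1],o[1]+S*p[:,0]+C*p[:,1],p[:,2]]
for a in(0,.03,.06,.09,.12):
    def rot(x,z):
        X,Z=x-128,z-84; return [128+X*np.cos(a)+Z*np.sin(a),0,84-X*np.sin(a)+Z*np.cos(a)]
    print(a,proj(cs,iw([rot(-117,115)])).round(1))
for z in(96,102,108,114): print(z,proj(cs,[[546.7,69,z],[535.7,69,z]]).round(1).tolist(),proj(cw,[[557.7,69,z]]).round(1))
print('rocker/orange chk',proj(cs,iw([[-108,70,77]])))
E
```

```text
0 [[320.  223.3]]
0.03 [[319.8 221.4]]
0.06 [[319.6 219.5]]
0.09 [[319.4 217.6]]
0.12 [[319.2 215.6]]
96 [[309.0, 213.7], [310.6, 215.5]] [[322.8 217.1]]
102 [[309.0, 212.4], [310.6, 214.2]] [[322.8 220.7]]
108 [[308.9, 211.0], [310.5, 212.8]] [[322.9 224.5]]
114 [[308.9, 209.7], [310.5, 211.4]] [[323.  228.6]]
rocker/orange chk [[300.04202443 237.06552509]]
```

>>> {"op": "move_arm", "data": {
  "motion": [
    {"tx": 0,"ty": 0,"tz": 1,"rx": 0,"ry": 0,"rz": 0},
    {"tx": -0.3,"ty": 0,"tz": 2,"rx": 0,"ry": 0,"rz": 0},
    {"tx": -0.6,"ty": 0,"tz": 3,"rx": 0,"ry": 0,"rz": 0},
    {"tx": -1,"ty": 0,"tz": 4,"rx": 0,"ry": 0,"rz": 0},
    {"tx": -1,"ty": 0,"tz": 5,"rx": 0,"ry": 0,"rz": 0},
    {"tx": -1,"ty": 0,"tz": 5.5,"rx": 0,"ry": 0,"rz": 0},
    {"tx": -1,"ty": 0,"tz": 6,"rx": 0,"ry": 0,"rz": 0},
    {"tx": -1,"ty": 0,"tz": 6,"rx": 0,"ry": 0,"rz": 0},
    {"tx": -1,"ty": 0,"tz": 6,"rx": 0,"ry": 0,"rz": 0},
    {"tx": -1,"ty": 0,"tz": 6,"rx": 0,"ry": 0,"rz": 0}
  ]
}}

```text
t: 8.45
tool_pos: [545.7, 69.1, 115.4]
eef_rot: [1.0, -0.017, 0.0, -0.0]
wrist_force: [0.7, -1.0, -0.2]
width: 0.0
grasp_force: 0.0
```

```bash
python3 - <<'E'
from h import *
def red(f):
    f=f.astype(int);m=(f[...,0]>150)&(f[...,1]<90)&(f[...,2]<90);m[:195]=0;m[240:]=0;m[:,:300]=0;m[:,340:]=0
    ys,xs=np.nonzero(m);return xs.mean().round(2),ys.mean().round(2),len(xs)
for n in('s2','s3'): print(n,red(cv2.imread(f'pics/{n}.png')[:,:,::-1]))
a=snap('scene','s4')['frame'];print(red(a),env.get_obs()['wrist_force'])
E
```

```text
s2 (np.float64(317.86), np.float64(211.33), 66)
s3 (np.float64(317.61), np.float64(216.21), 66)
(np.float64(317.43), np.float64(219.0), 69) [0.65034504 0.53029685 0.59141826]
```

>>> {"op": "move_arm", "data": {
  "motion": [
    {"tx": 0,"ty": 0,"tz": 1,"rx": 0,"ry": 0,"rz": 0},
    {"tx": 0,"ty": 0,"tz": 2,"rx": 0,"ry": 0,"rz": 0},
    {"tx": 0,"ty": 0,"tz": 3,"rx": 0,"ry": 0,"rz": 0},
    {"tx": 0,"ty": 0,"tz": 4,"rx": 0,"ry": 0,"rz": 0},
    {"tx": 0,"ty": 0,"tz": 5,"rx": 0,"ry": 0,"rz": 0},
    {"tx": 0,"ty": 0,"tz": 5,"rx": 0,"ry": 0,"rz": 0},
    {"tx": 0,"ty": 0,"tz": 5,"rx": 0,"ry": 0,"rz": 0},
    {"tx": 0,"ty": 0,"tz": 5,"rx": 0,"ry": 0,"rz": 0},
    {"tx": 0,"ty": 0,"tz": 5,"rx": 0,"ry": 0,"rz": 0},
    {"tx": 0,"ty": 0,"tz": 5,"rx": 0,"ry": 0,"rz": 0}
  ]
}}

```text
t: 9.5
tool_pos: [545.6, 69.1, 110.4]
eef_rot: [1.0, -0.017, 0.0, -0.0]
wrist_force: [0.5, -0.2, 0.4]
width: -0.002
grasp_force: 0.0
```

```bash
python3 - <<'E'
from h import *
def red(f):
    f=f.astype(int);m=(f[...,0]>150)&(f[...,1]<90)&(f[...,2]<90);m[:195]=0;m[240:]=0;m[:,:300]=0;m[:,340:]=0
    ys,xs=np.nonzero(m);return xs.mean().round(2),ys.mean().round(2),len(xs)
def white(f): # egg/orange lamp
    f=f.astype(int);m=(f[...,0]>200)&(f[...,1]<190)&(f[...,2]<90)&(f[...,1]>100);m[:225]=0;m[250:]=0;m[:,:300]=0;m[:,340:]=0
    ys,xs=np.nonzero(m);return xs.mean().round(2),ys.mean().round(2),len(xs)
a=snap('scene','s5')['frame'];print(red(a),env.get_obs()['wrist_force'])
for n in('scene','s2','s3','s4','s5'): print(white(cv2.imread(f'pics/{n}.png')[:,:,::-1]))
E
```

```text
(np.float64(318.36), np.float64(220.78), 74) [0.1402369  0.05634941 0.13271866]
(np.float64(315.33), np.float64(239.25), 12)
(np.float64(315.4), np.float64(239.2), 10)
(np.float64(315.27), np.float64(239.18), 11)
(np.float64(315.27), np.float64(239.18), 11)
(np.float64(315.4), np.float64(239.2), 10)
```

>>> {"op": "move_arm", "data": {
  "motion": [
    {"tx": 0,"ty": 0,"tz": 1,"rx": 0,"ry": 0,"rz": 0},
    {"tx": 0,"ty": 0,"tz": 2,"rx": 0,"ry": 0,"rz": 0},
    {"tx": 0,"ty": 0,"tz": 3,"rx": 0,"ry": 0,"rz": 0},
    {"tx": 0,"ty": 0,"tz": 4,"rx": 0,"ry": 0,"rz": 0},
    {"tx": 0,"ty": 0,"tz": 4.5,"rx": 0,"ry": 0,"rz": 0},
    {"tx": 0,"ty": 0,"tz": 5,"rx": 0,"ry": 0,"rz": 0},
    {"tx": 0,"ty": 0,"tz": 5,"rx": 0,"ry": 0,"rz": 0},
    {"tx": 0,"ty": 0,"tz": 5,"rx": 0,"ry": 0,"rz": 0},
    {"tx": 0,"ty": 0,"tz": 5,"rx": 0,"ry": 0,"rz": 0},
    {"tx": 0,"ty": 0,"tz": 5,"rx": 0,"ry": 0,"rz": 0}
  ]
}}

```text
t: 10.55
tool_pos: [545.7, 69.1, 105.4]
eef_rot: [1.0, -0.017, 0.0, -0.0]
wrist_force: [0.1, 0.3, -0.2]
width: -0.001
grasp_force: 0.0
```

```bash
cat >> h.py <<'E'
def red(f):
    f=f.astype(int);m=(f[...,0]>150)&(f[...,1]<90)&(f[...,2]<90);m[:195]=0;m[240:]=0;m[:,:300]=0;m[:,340:]=0
    ys,xs=np.nonzero(m);return xs.mean().round(2),ys.mean().round(2),len(xs)
E
python3 - <<'E'
from h import *
a=snap('scene','s6')['frame'];print(red(a),env.get_obs()['wrist_force'],env.get_obs()['tool_pos'])
E
```

```text
(np.float64(318.47), np.float64(223.06), 78) [ 0.17248983 -0.34110907  0.19687398] [545.72136244  69.11000239 105.43328711]
```

>>> {"op": "move_arm", "data": {
  "motion": [
    {"tx": 0,"ty": 0,"tz": 1,"rx": 0,"ry": 0,"rz": 0},
    {"tx": 0,"ty": 0,"tz": 2,"rx": 0,"ry": 0,"rz": 0},
    {"tx": 0,"ty": 0,"tz": 2.5,"rx": 0,"ry": 0,"rz": 0},
    {"tx": 0,"ty": 0,"tz": 3,"rx": 0,"ry": 0,"rz": 0},
    {"tx": 0,"ty": 0,"tz": 3.5,"rx": 0,"ry": 0,"rz": 0},
    {"tx": 0,"ty": 0,"tz": 4,"rx": 0,"ry": 0,"rz": 0},
    {"tx": 0,"ty": 0,"tz": 4.5,"rx": 0,"ry": 0,"rz": 0},
    {"tx": 0,"ty": 0,"tz": 5,"rx": 0,"ry": 0,"rz": 0},
    {"tx": 0,"ty": 0,"tz": 5,"rx": 0,"ry": 0,"rz": 0},
    {"tx": 0,"ty": 0,"tz": 5,"rx": 0,"ry": 0,"rz": 0}
  ]
}}

```text
t: 11.6
tool_pos: [546.1, 69.2, 104.0]
eef_rot: [1.0, -0.017, 0.001, 0.0]
wrist_force: [-18.4, -1.3, 44.5]
width: -0.001
grasp_force: 23.3
```

```bash
python3 - <<'E'
from h import *
a=snap('scene','s7')['frame'];print(red(a),env.get_obs()['wrist_force'],env.get_obs()['tool_pos'])
b=snap('wrist','w7')['frame']
x=cv2.resize(a[165:270,250:340],(514,600),interpolation=cv2.INTER_CUBIC)
y=cv2.resize(b[170:400,190:450],(286,253),interpolation=cv2.INTER_CUBIC); im=np.zeros((600,800,3),np.uint8);im[:,:514]=x;im[:253,514:]=y
cv2.imwrite('pics/c5.png',im[:,:,::-1])
E
```

```text
(np.float64(318.44), np.float64(223.25), 81) [-18.00810399  -1.78361841  44.25937992] [546.07503537  69.1795936  104.02100353]
```

View pics/c5.png

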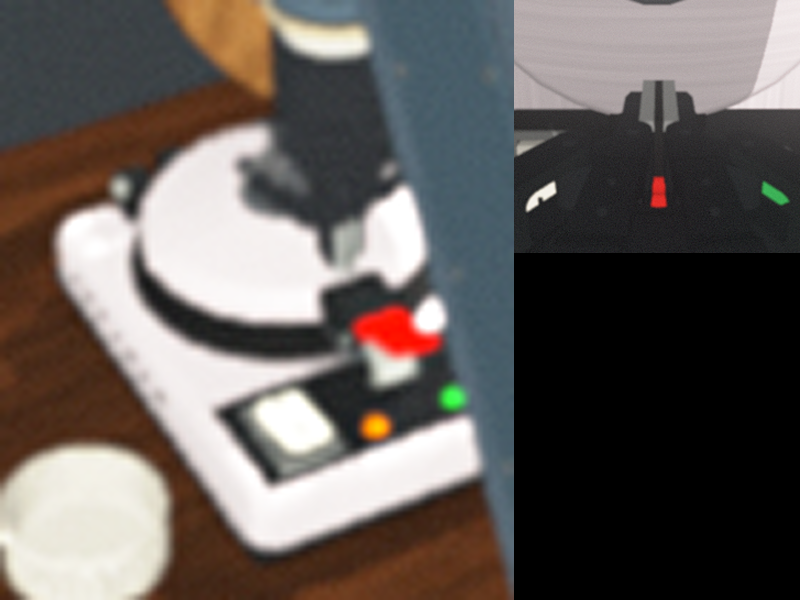

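The lid is shut: it meets the stop at 44 N, and the tip stands about 5 mm above the TCP height. I lift, move over the red tab and press it.

>>> {"op": "move_arm", "data": {
  "motion": [
    {"tx": 0,"ty": 0,"tz": -10,"rx": 0,"ry": 0,"rz": 0},
    {"tx": 0,"ty": 0,"tz": -35,"rx": 0,"ry": 0,"rz": 0},
    {"tx": -30,"ty": 0,"tz": -42,"rx": 0,"ry": 0,"rz": 0},
    {"tx": -60,"ty": 0,"tz": -42,"rx": 0,"ry": 0,"rz": 0},
    {"tx": -86,"ty": 0,"tz": -40,"rx": 0,"ry": 0,"rz": 0},
    {"tx": -86,"ty": 0,"tz": -30,"rx": 0,"ry": 0,"rz": 0},
    {"tx": -86,"ty": 0,"tz": -22,"rx": 0,"ry": 0,"rz": 0},
    {"tx": -86,"ty": 0,"tz": -16,"rx": 0,"ry": 0,"rz": 0},
    {"tx": -86,"ty": 0,"tz": -11,"rx": 0,"ry": 0,"rz": 0},
    {"tx": -86,"ty": 0,"tz": -6,"rx": 0,"ry": 0,"rz": 0}
  ]
}}

```text
t: 12.7
tool_pos: [460.0, 72.0, 105.9]
eef_rot: [1.0, -0.017, -0.0, 0.0]
wrist_force: [-0.3, -0.0, 2.0]
width: 0.004
grasp_force: 0.9
```

```bash
python3 - <<'E'
from h import *
a=snap('scene','s8')['frame'];print(env.get_obs()['wrist_force'],env.get_obs()['tool_pos'])
b=snap('wrist','w8')['frame']
x=cv2.resize(a[165:270,250:340],(514,600),interpolation=cv2.INTER_CUBIC)
y=cv2.resize(b[100:400,190:450],(286,330),interpolation=cv2.INTER_CUBIC); im=np.zeros((600,800,3),np.uint8);im[:,:514]=x;im[:330,514:]=y
cv2.imwrite('pics/c6.png',im[:,:,::-1])
E
```

```text
[1.25142142 0.02400883 0.64502042] [459.648679    71.99208534 105.25982779]
```

View pics/c6.png

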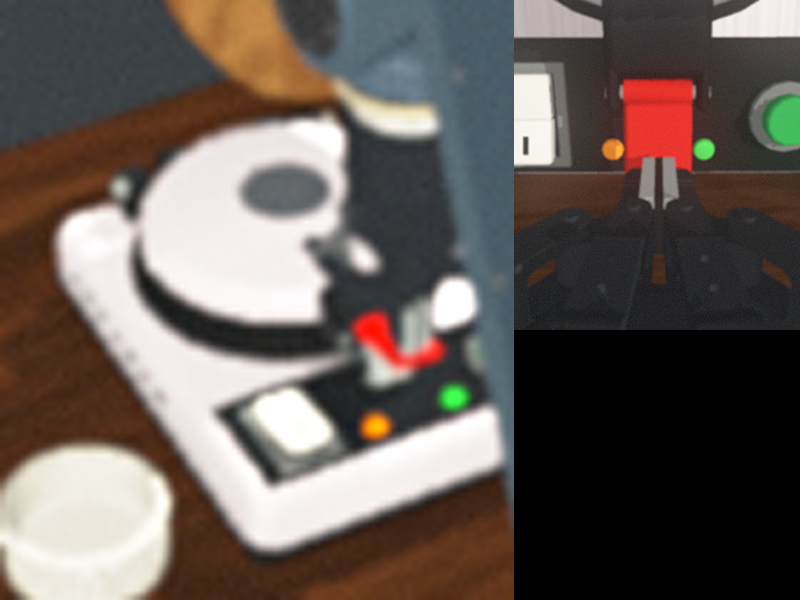

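The tips are centred on the red tab's outer half (wrist crop tab 625–692, tips 641–678) and touching. I press on.

>>> {"op": "move_arm", "data": {
  "motion": [
    {"tx": 0,"ty": 0,"tz": 2,"rx": 0,"ry": 0,"rz": 0},
    {"tx": 0,"ty": 0,"tz": 4,"rx": 0,"ry": 0,"rz": 0},
    {"tx": 0,"ty": 0,"tz": 6,"rx": 0,"ry": 0,"rz": 0},
    {"tx": 0,"ty": 0,"tz": 8,"rx": 0,"ry": 0,"rz": 0},
    {"tx": 0,"ty": 0,"tz": 10,"rx": 0,"ry": 0,"rz": 0},
    {"tx": 0,"ty": 0,"tz": 12,"rx": 0,"ry": 0,"rz": 0},
    {"tx": 0,"ty": 0,"tz": 14,"rx": 0,"ry": 0,"rz": 0},
    {"tx": 0,"ty": 0,"tz": 15,"rx": 0,"ry": 0,"rz": 0},
    {"tx": 0,"ty": 0,"tz": 16,"rx": 0,"ry": 0,"rz": 0},
    {"tx": 0,"ty": 0,"tz": 16,"rx": 0,"ry": 0,"rz": 0}
  ]
}}

```text
t: 13.8
tool_pos: [459.6, 72.0, 90.3]
eef_rot: [1.0, -0.017, -0.0, 0.0]
wrist_force: [-0.3, -0.6, -0.1]
width: -0.005
grasp_force: 0.0
```

>>> {"op": "move_arm", "data": {
  "motion": [
    {"tx": 0,"ty": 0,"tz": 2,"rx": 0,"ry": 0,"rz": 0},
    {"tx": 0,"ty": 0,"tz": 4,"rx": 0,"ry": 0,"rz": 0},
    {"tx": 0,"ty": 0,"tz": 5,"rx": 0,"ry": 0,"rz": 0},
    {"tx": 0,"ty": 0,"tz": 5,"rx": 0,"ry": 0,"rz": 0},
    {"tx": 0,"ty": 0,"tz": -15,"rx": 0,"ry": 0,"rz": 0},
    {"tx": 0,"ty": -5,"tz": -45,"rx": 0,"ry": 0,"rz": 0},
    {"tx": 0,"ty": -35,"tz": -45,"rx": 0,"ry": 0,"rz": 0},
    {"tx": -1,"ty": -71,"tz": -40,"rx": 0,"ry": 0,"rz": 0},
    {"tx": -1,"ty": -71,"tz": -20,"rx": 0,"ry": 0,"rz": 0},
    {"tx": -1,"ty": -71,"tz": -10,"rx": 0,"ry": 0,"rz": 0}
  ]
}}

```text
t: 14.8
tool_pos: [460.5, 143.6, 99.3]
eef_rot: [1.0, -0.016, -0.001, 0.0]
wrist_force: [0.4, -0.6, 0.1]
width: -0.002
grasp_force: 0.0
```

```bash
python3 - <<'E'
from h import *
a=snap('scene','s9')['frame'];print(env.get_obs()['wrist_force'],env.get_obs()['tool_pos'])
b=snap('wrist','w9')['frame']
x=cv2.resize(a[185:260,270:360],(480,400),interpolation=cv2.INTER_CUBIC)
y=cv2.resize(b[100:300,240:400],(320,400),interpolation=cv2.INTER_CUBIC)
cv2.imwrite('pics/c7.png',np.hstack([x,y])[:,:,::-1])
E
```

```text
[-1.38155156 -0.56199    -1.86545492] [459.89225529 142.85377065  98.18402503]
```

View pics/c7.png

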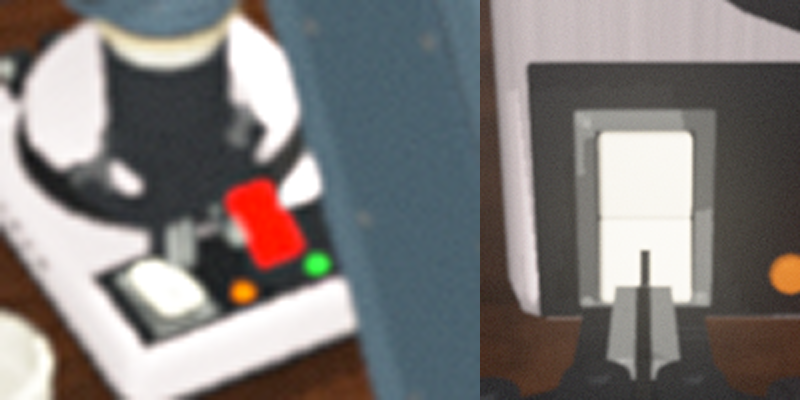

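Latched: the tab slopes down in the scene crop at (265,222). In the wrist crop the rocker's middle line is at (646,216) and the tips are centred in y. I check x.

```bash
python3 - <<'E'
from h import *
c=load('w9');print(atz(c,322.5,208,74),atz(c,322.5,251,80),atz(c,322.5,165,71), atz(c,322.5,243.5,103),atz(c,322.5,225,79))
E
```

```text
[476.69379288 142.77534804  74.        ] [453.15196714 143.53292533  80.        ] [500.51897579 142.0246255   71.        ] [467.9746025  143.19515626 103.        ] [468.41391307 143.05681952  79.        ]
```

>>> {"op": "move_arm", "data": {
  "motion": [
    {"tx": 0,"ty": 0,"tz": 10,"rx": 0,"ry": 0,"rz": 0},
    {"tx": 0,"ty": 0,"tz": 18,"rx": 0,"ry": 0,"rz": 0},
    {"tx": 0,"ty": 0,"tz": 22,"rx": 0,"ry": 0,"rz": 0},
    {"tx": 0,"ty": 0,"tz": 24,"rx": 0,"ry": 0,"rz": 0},
    {"tx": 0,"ty": 0,"tz": 26,"rx": 0,"ry": 0,"rz": 0},
    {"tx": 0,"ty": 0,"tz": 27,"rx": 0,"ry": 0,"rz": 0},
    {"tx": 0,"ty": 0,"tz": 28,"rx": 0,"ry": 0,"rz": 0},
    {"tx": 0,"ty": 0,"tz": 29,"rx": 0,"ry": 0,"rz": 0},
    {"tx": 0,"ty": 0,"tz": 30,"rx": 0,"ry": 0,"rz": 0},
    {"tx": 0,"ty": 0,"tz": 30,"rx": 0,"ry": 0,"rz": 0}
  ]
}}

```text
t: 15.9
tool_pos: [461.1, 143.0, 70.3]
eef_rot: [1.0, -0.017, 0.0, -0.0]
wrist_force: [0.1, -0.1, -0.0]
width: -0.002
grasp_force: 0.0
```

>>> {"op": "move_arm", "data": {
  "motion": [
    {"tx": 0,"ty": 0,"tz": 0.5,"rx": 0,"ry": 0,"rz": 0},
    {"tx": 0,"ty": 0,"tz": 1,"rx": 0,"ry": 0,"rz": 0},
    {"tx": 0,"ty": 0,"tz": 1.5,"rx": 0,"ry": 0,"rz": 0},
    {"tx": 0,"ty": 0,"tz": 2,"rx": 0,"ry": 0,"rz": 0},
    {"tx": 0,"ty": 0,"tz": 2.5,"rx": 0,"ry": 0,"rz": 0},
    {"tx": 0,"ty": 0,"tz": 2.5,"rx": 0,"ry": 0,"rz": 0},
    {"tx": 0,"ty": 0,"tz": 2.5,"rx": 0,"ry": 0,"rz": 0},
    {"tx": 0,"ty": 0,"tz": 2.5,"rx": 0,"ry": 0,"rz": 0},
    {"tx": 0,"ty": 0,"tz": 2.5,"rx": 0,"ry": 0,"rz": 0},
    {"tx": 0,"ty": 0,"tz": 2.5,"rx": 0,"ry": 0,"rz": 0}
  ]
}}

```text
t: 16.9
tool_pos: [461.1, 143.0, 68.1]
eef_rot: [1.0, -0.017, 0.0, -0.0]
wrist_force: [-1.2, -0.2, 5.4]
width: -0.002
grasp_force: 2.8
```

>>> {"op": "move_arm", "data": {
  "motion": [
    {"tx": 0,"ty": 0,"tz": 0.5,"rx": 0,"ry": 0,"rz": 0},
    {"tx": 0,"ty": 0,"tz": 1,"rx": 0,"ry": 0,"rz": 0},
    {"tx": 0,"ty": 0,"tz": 1,"rx": 0,"ry": 0,"rz": 0},
    {"tx": 0,"ty": 0,"tz": 1,"rx": 0,"ry": 0,"rz": 0},
    {"tx": 0,"ty": 0,"tz": 1,"rx": 0,"ry": 0,"rz": 0},
    {"tx": 0,"ty": 0,"tz": 1,"rx": 0,"ry": 0,"rz": 0},
    {"tx": 0,"ty": 0,"tz": 1,"rx": 0,"ry": 0,"rz": 0},
    {"tx": 0,"ty": 0,"tz": 1,"rx": 0,"ry": 0,"rz": 0},
    {"tx": 0,"ty": 0,"tz": 1,"rx": 0,"ry": 0,"rz": 0},
    {"tx": 0,"ty": 0,"tz": 1,"rx": 0,"ry": 0,"rz": 0}
  ]
}}

```text
t: 17.9
tool_pos: [461.2, 143.1, 67.8]
eef_rot: [1.0, -0.017, 0.0, -0.0]
wrist_force: [-5.8, -0.7, 17.5]
width: 0.001
grasp_force: 9.1
```

A hard stop at 17 N, so the rocker has gone fully over. I lift to the earlier pose and compare the images numerically.

>>> {"op": "move_arm", "data": {
  "motion": [
    {"tx": 0,"ty": 0,"tz": -10,"rx": 0,"ry": 0,"rz": 0},
    {"tx": 0,"ty": 0,"tz": -25,"rx": 0,"ry": 0,"rz": 0},
    {"tx": 0,"ty": 0,"tz": -33.5,"rx": 0,"ry": 0,"rz": 0},
    {"tx": 0,"ty": 0,"tz": -33.5,"rx": 0,"ry": 0,"rz": 0},
    {"tx": 0,"ty": 0,"tz": -33.5,"rx": 0,"ry": 0,"rz": 0},
    {"tx": 0,"ty": 0,"tz": -33.5,"rx": 0,"ry": 0,"rz": 0},
    {"tx": 0,"ty": 0,"tz": -33.5,"rx": 0,"ry": 0,"rz": 0},
    {"tx": 0,"ty": 0,"tz": -33.5,"rx": 0,"ry": 0,"rz": 0},
    {"tx": 0,"ty": 0,"tz": -33.5,"rx": 0,"ry": 0,"rz": 0},
    {"tx": 0,"ty": 0,"tz": -33.5,"rx": 0,"ry": 0,"rz": 0}
  ]
}}

```text
t: 18.9
tool_pos: [461.1, 143.0, 100.3]
eef_rot: [1.0, -0.017, -0.0, 0.0]
wrist_force: [0.3, 0.5, 0.6]
width: 0.002
grasp_force: 0.0
```

```bash
python3 - <<'E'
from h import *
b=snap('wrist','w10')['frame'];a=cv2.imread('pics/w9.png')[:,:,::-1]
s=snap('scene','s10')['frame'];s0=cv2.imread('pics/s9.png')[:,:,::-1]
print(env.get_obs()['tool_pos'])
for im in(a,b): print(im[150:256:3,308:314].mean(axis=(1,2)).round().astype(int).tolist())  # along rocker, left of dash
for im in(a,b): print(im[175:200,285:360:2].mean(axis=(0,2)).round().astype(int).tolist())
for im in(s0,s): print(im[232:246,290:316].mean(axis=2).round().astype(int)[::2].tolist(),'\n')
for n in('scene','s9','s10'):
    f=cv2.imread(f'pics/{n}.png')[:,:,::-1].astype(int);print(n,'red',red(f),'lamp',f[237:242,313:319].reshape(-1,3).max(0),f[231:237,325:333].reshape(-1,3).max(0))
E
```

```text
[461.06477148 143.04284749 100.35169166]
[78, 84, 150, 154, 152, 176, 244, 246, 246, 245, 245, 246, 245, 245, 245, 245, 244, 244, 245, 242, 245, 249, 249, 248, 248, 248, 248, 248, 248, 248, 248, 193, 156, 155, 155, 152]
[72, 73, 108, 153, 152, 144, 136, 213, 230, 242, 237, 236, 237, 236, 236, 237, 236, 235, 236, 236, 235, 234, 243, 243, 242, 242, 242, 242, 242, 242, 242, 184, 154, 154, 152, 152]
[73, 97, 134, 133, 122, 123, 108, 158, 233, 245, 245, 245, 245, 245, 245, 246, 245, 246, 246, 246, 246, 246, 246, 246, 246, 246, 246, 247, 246, 248, 226, 112, 123, 123, 123, 120, 89, 72]
[66, 74, 111, 119, 119, 120, 114, 156, 222, 237, 237, 237, 237, 237, 237, 237, 238, 238, 238, 238, 238, 238, 238, 239, 238, 239, 239, 239, 239, 241, 235, 137, 118, 120, 119, 115, 82, 65]
[[238, 239, 238, 237, 232, 220, 202, 153, 96, 63, 78, 138, 181, 178, 173, 165, 112, 57, 35, 36, 37, 35, 35, 36, 38, 42], [216, 192, 165, 132, 123, 176, 230, 244, 251, 249, 225, 198, 193, 172, 146, 129, 87, 47, 35, 38, 33, 37, 40, 36, 34, 37], [65, 75, 123, 157, 218, 255, 255, 255, 255, 255, 255, 255, 255, 252, 221, 142, 70, 3
[... 965 characters left out ...]
, 255, 255, 254, 202, 115, 54, 35, 34, 34, 39, 70, 107, 117], [131, 64, 39, 67, 102, 119, 160, 236, 255, 255, 255, 255, 252, 253, 255, 255, 255, 247, 162, 77, 40, 28, 38, 84, 129, 139], [230, 152, 82, 47, 55, 86, 114, 148, 218, 254, 255, 255, 255, 254, 255, 255, 255, 254, 225, 165, 105, 59, 39, 39, 60, 78], [252, 247, 200, 112, 56, 47, 80, 117, 148, 195, 243, 254, 254, 250, 238, 220, 205, 185, 160, 130, 109, 115, 135, 182, 229, 248]] 

scene red (np.float64(316.18), np.float64(204.86), 49) lamp [255 217  80] [ 96 255  93]
s9 red (np.float64(319.11), np.float64(226.47), 148) lamp [255 167  77] [255 255  90]
s10 red (np.float64(319.11), np.float64(226.45), 148) lamp [255 166  77] [255 255  92]
```

The rocker flipped: its back end is now raised and its front end is down. Now I move to the start key.

>>> {"op": "move_arm", "data": {
  "motion": [
    {"tx": 0,"ty": 0,"tz": -25,"rx": 0,"ry": 0,"rz": 0},
    {"tx": 4,"ty": 35,"tz": -35,"rx": 0,"ry": 0,"rz": 0},
    {"tx": 8,"ty": 70,"tz": -35,"rx": 0,"ry": 0,"rz": 0},
    {"tx": 12,"ty": 105,"tz": -35,"rx": 0,"ry": 0,"rz": 0},
    {"tx": 15,"ty": 140,"tz": -30,"rx": 0,"ry": 0,"rz": 0},
    {"tx": 15,"ty": 140,"tz": -15,"rx": 0,"ry": 0,"rz": 0},
    {"tx": 15,"ty": 140,"tz": -5,"rx": 0,"ry": 0,"rz": 0},
    {"tx": 15,"ty": 140,"tz": 0,"rx": 0,"ry": 0,"rz": 0},
    {"tx": 15,"ty": 140,"tz": 0,"rx": 0,"ry": 0,"rz": 0},
    {"tx": 15,"ty": 140,"tz": 0,"rx": 0,"ry": 0,"rz": 0}
  ]
}}

```text
t: 20.0
tool_pos: [471.5, 3.1, 100.6]
eef_rot: [1.0, -0.016, 0.0, -0.0]
wrist_force: [-0.1, -0.0, 0.1]
width: -0.0
grasp_force: 0.0
```

```bash
python3 - <<'E'
from h import *
f=snap('wrist','w11')['frame'].astype(int);c=load('w11')
m=(f[...,1]>f[...,0]+50)&(f[...,1]>f[...,2]+40)
n,l,st,ce=cv2.connectedComponentsWithStats(m.astype(np.uint8))
for i in range(1,n):
    if st[i,4]>30:
        x,y,w,h,A=st[i];print(st[i],ce[i],'top edge',atz(c,x+w/2,y,78),'left',atz(c,x,y+h/2,78),'right',atz(c,x+w,y+h/2,78))
print(env.get_obs()['tool_pos'])
E
```

```text
[ 300  211   48   42 1332] [324.12237237 229.96996997] top edge [487.0528318   2.2631395  78.       ] left [474.9277257   16.27739312  78.        ] right [474.05994777 -11.02054494  78.        ]
[244 250  19  19 288] [252.91319444 259.18402778] top edge [464.62863622  43.72677712  78.        ] left [458.77128569  49.81663994  78.        ] right [458.41822463  38.72995201  78.        ]
[471.55802939   3.04875996 100.77708299]
```

The key's centre is at about (473, 2.6), right under the tips. I press it.

>>> {"op": "move_arm", "data": {
  "motion": [
    {"tx": 1,"ty": 0,"tz": 15,"rx": 0,"ry": 0,"rz": 0},
    {"tx": 1,"ty": 0,"tz": 22,"rx": 0,"ry": 0,"rz": 0},
    {"tx": 1,"ty": 0,"tz": 26,"rx": 0,"ry": 0,"rz": 0},
    {"tx": 1,"ty": 0,"tz": 28,"rx": 0,"ry": 0,"rz": 0},
    {"tx": 1,"ty": 0,"tz": 30,"rx": 0,"ry": 0,"rz": 0},
    {"tx": 1,"ty": 0,"tz": 31,"rx": 0,"ry": 0,"rz": 0},
    {"tx": 1,"ty": 0,"tz": 32,"rx": 0,"ry": 0,"rz": 0},
    {"tx": 1,"ty": 0,"tz": 33,"rx": 0,"ry": 0,"rz": 0},
    {"tx": 1,"ty": 0,"tz": 33.5,"rx": 0,"ry": 0,"rz": 0},
    {"tx": 1,"ty": 0,"tz": 33.5,"rx": 0,"ry": 0,"rz": 0}
  ]
}}

```text
t: 21.05
tool_pos: [472.3, 2.6, 66.9]
eef_rot: [1.0, -0.017, 0.0, -0.0]
wrist_force: [-0.3, 1.2, 4.4]
width: -0.003
grasp_force: 1.9
```

4.4 N means the key is nearly or fully in. I push until the stop shows.

>>> {"op": "move_arm", "data": {
  "motion": [
    {"tx": 0,"ty": 0,"tz": 0.5,"rx": 0,"ry": 0,"rz": 0},
    {"tx": 0,"ty": 0,"tz": 1,"rx": 0,"ry": 0,"rz": 0},
    {"tx": 0,"ty": 0,"tz": 1.5,"rx": 0,"ry": 0,"rz": 0},
    {"tx": 0,"ty": 0,"tz": 1.5,"rx": 0,"ry": 0,"rz": 0},
    {"tx": 0,"ty": 0,"tz": 1.5,"rx": 0,"ry": 0,"rz": 0},
    {"tx": 0,"ty": 0,"tz": 1.5,"rx": 0,"ry": 0,"rz": 0},
    {"tx": 0,"ty": 0,"tz": 1.5,"rx": 0,"ry": 0,"rz": 0},
    {"tx": 0,"ty": 0,"tz": 1.5,"rx": 0,"ry": 0,"rz": 0},
    {"tx": 0,"ty": 0,"tz": 1.5,"rx": 0,"ry": 0,"rz": 0},
    {"tx": 0,"ty": 0,"tz": 1.5,"rx": 0,"ry": 0,"rz": 0}
  ]
}}

```text
t: 22.05
tool_pos: [472.4, 2.6, 65.9]
eef_rot: [1.0, -0.017, 0.0, -0.0]
wrist_force: [-4.3, 1.7, 11.7]
width: -0.004
grasp_force: 6.2
```

The key is at its stop (11.7 N). I release and retreat.

>>> {"op": "move_arm", "data": {
  "motion": [
    {"tx": 0,"ty": 0,"tz": -8,"rx": 0,"ry": 0,"rz": 0},
    {"tx": 0,"ty": 0,"tz": -25,"rx": 0,"ry": 0,"rz": 0},
    {"tx": 0,"ty": 0,"tz": -60,"rx": 0,"ry": 0,"rz": 0},
    {"tx": 0,"ty": 0,"tz": -100,"rx": 0,"ry": 0,"rz": 0},
    {"tx": 0,"ty": 0,"tz": -140,"rx": 0,"ry": 0,"rz": 0},
    {"tx": 0,"ty": 0,"tz": -180,"rx": 0,"ry": 0,"rz": 0},
    {"tx": 0,"ty": -15,"tz": -215,"rx": 0,"ry": 0,"rz": 0},
    {"tx": 5,"ty": -45,"tz": -235,"rx": 0,"ry": 0,"rz": 0},
    {"tx": 5,"ty": -70,"tz": -235,"rx": 0,"ry": 0,"rz": 0},
    {"tx": 5,"ty": -70,"tz": -235,"rx": 0,"ry": 0,"rz": 0}
  ]
}}

```text
t: 23.05
tool_pos: [479.9, 74.2, 301.0]
eef_rot: [1.0, -0.016, 0.001, -0.0]
wrist_force: [-0.2, 0.2, -0.1]
width: -0.003
grasp_force: 0.0
```

```bash
python3 - <<'E'
from h import *
f=snap('wrist','w12')['frame'].astype(int);c=load('w12');s=snap('scene','s12')['frame'].astype(int)
print(env.get_obs()['tool_pos'],red(s))
def comp(m,nm,z):
    n,l,st,ce=cv2.connectedComponentsWithStats(m.astype(np.uint8))
    for i in range(1,n):
        if st[i,4]>25: print(nm,st[i],ce[i].round(1),atz(c,*ce[i],z).round(1))
comp((f[...,1]>f[...,0]+50)&(f[...,1]>f[...,2]+40),'green',78)
comp((f[...,0]>150)&(f[...,1]<90)&(f[...,2]<90),'red',93)
comp((f[...,0]>200)&(f[...,1]<190)&(f[...,2]<90)&(f[...,1]>100),'orange',66)
w=cv2.imread('pics/w1.png')[:,:,::-1].astype(int)
for n,z in(('w1',66),('w12',66)):
    c=load(n);p=proj(c,[[454,98,66],[452.5,45,66]]).round().astype(int)
    g=w if n=='w1' else f
    print(n,[g[v,u] for u,v in p])
E
```

```text
[479.55249788  72.32215077 300.17489281] (np.float64(319.11), np.float64(226.45), 148)
green [372 164  23  23 425] [383.  175.1] [472.3   3.2  78. ]
green [340 185  11  11  90] [344.7 189.7] [456.   48.2  78. ]
red [ 310  155   28   44 1176] [323.8 176.3] [476.1  72.5  93. ]
orange [298 186   9   9  65] [302.1 189.8] [454.4  99.5  66. ]
w1 [array([255, 224,  83]), array([140, 254, 135])]
w12 [array([243, 157,  62]), array([124, 250, 123])]
```

```bash
python3 -c "
from bench import env
print(env.sign_off())"
```

```text
the job is handed in; nothing more can be done
None
```

The job is handed in: I shut the lid, latched it, switched the rocker on, then pressed the start key to its stop and released it, with the iron where it stood; the sign-off gave no verdict and I did not re-check the bystanders.

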